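# Unhitch the specimen trolley

### The job

The specimen trolley is hitched to the ball on the bench plate and a jar has been left on its blue drawbar: first stand the jar upright in the green tray and let go of it. Then pull the orange latch sideways against its spring to free the coupler, lift the drawbar's end off the ball to at least 6 cm above where it was, and finish while still gripping it and holding it raised and still. Leave the bottle, the carton and the cup undisturbed.

Things in the scene. Friction and masses are not known exactly. Their poses are not given: they have to be found in the camera images.
- trolley: Fixed trolley and its docking plate (8 mm). Origin on the bench below the ball; x level from ball to trolley, y left looking along x, z up. Ball 28 mm, centre 52 mm up, on a 34 mm flat collar. White deck from x = 215 to 455 mm, 180 mm wide, top 58 mm up; on it a rack of tubes from x = 242 mm, up to 148 mm high. The drawbar's hinge axis runs along y through (210, 0, 50) mm.
- drawbar (a joint): Hinge of the drawbar (0.5 kg), rad: 0 = down on the ball; grows as the coupler end rises, stop at 0.6. Falls back by its weight. Blue bar 56 mm wide, x = 38 to 202 mm in the trolley's frame, top 66 mm above the bench; dark coupler head over the ball, 70 x 60 mm, top 78 mm up. Cannot rise while the latch is in. 60 mm of rise at the coupler is 0.29 rad.
- coupler (a point): Point on the drawbar at its coupler end: when down, at (0, 0, 50) mm in the trolley's frame, inside the socket; 210 mm from the hinge axis. Axes as the drawbar's (as the trolley's when down).
- latch (a joint): Travel of the sliding latch, m: 0 = in (locked), grows as pulled along the trolley's +y, stop at 0.016. From 0.010 on the coupler is free to rise. A spring pushes it back in: 3.6 N at 0, 8.4 N at 0.016. It slides on the coupler head and is carried by the drawbar, so lifting its orange grip lifts the drawbar.
- latch_grip (a point): Grasp point of the orange latch grip, a flat-sided upright block on the coupler head: 18 mm along y, 28 mm along x, 40 mm high, top 124 mm and foot 84 mm above the bench when down. This point is on its centre line 16 mm below its top, 108 mm above the bench, right above the ball with the latch in. It moves with latch and drawbar; axes as the drawbar's.
- jar: Loose specimen jar, white with an orange lid, 48 mm diameter, 80 mm high, about 0.1 kg; origin at the centre of its underside, z up through the lid. At the start it stands on the drawbar, between the latch grip and the trolley.
- tray: Fixed open green tray, 160 mm (x) x 130 mm (y), 22 mm high, walls and floor 4 mm thick; origin at the centre of its underside.
- bottle: Bystander: white bottle with a blue cap, 60 mm diameter, 150 mm high; origin at the centre of its underside.
- carton: Bystander: brown carton, 70 x 50 mm, 75 mm high; origin at the centre of its underside.
- cup: Bystander: open blue cup, 68 mm diameter, 90 mm high; origin at the centre of its underside.
Not all that is in view belongs to the job. Leave any red look-alike of the jar alone. Several things have the shape of the tray; the one meant has the colours described above.

How it is judged:
On the way, in this order (a step that is already met when the one before it is completed fails the run):
1. the jar stands upright in the tray, released, with the drawbar still down (x of jar in the frame of tray between -0.055 and 0.055 m and y of jar in the frame of tray between -0.042 and 0.042 m and z of jar in the frame of tray below 0.009 m and angle between jar's own z axis and vertical below 0.12 rad and contact force between the fingers and jar below 0.05 N and linear speed of jar below 0.03 m/s and value of joint drawbar below 0.05 rad), for 0.2 s.
2. the latch is pulled at least 10 mm out with the drawbar still down (value of joint latch above 0.01 m and value of joint drawbar below 0.06 rad), for 0.1 s.
3. the drawbar is raised at least 50 mm at the coupler by the gripper (value of joint drawbar above 0.24 rad and contact force between the fingers and drawbar above 1 N), for 0.2 s.
At the end, for the whole second after the job is handed in: The drawbar is raised by at least 0.24 rad (50 mm at the coupler) and still (under 0.1 rad/s), in the gripper's hold (fingers press on it or its latch with over 1 N) and carried by nothing else; the jar stands upright (within 0.12 rad) on the tray's floor, wholly inside, untouched (all of step 3 and velocity of joint drawbar between -0.1 and 0.1 rad/s and contact force between each of jar, bottle, carton, cup and drawbar below 0.05 N and x of jar in the frame of tray between -0.055 and 0.055 m and y of jar in the frame of tray between -0.042 and 0.042 m and z of jar in the frame of tray below 0.009 m and angle between jar's own z axis and vertical below 0.12 rad and contact force between the fingers and jar below 0.05 N and linear speed of jar below 0.03 m/s); the arm keeps its last pose, push and grip.
It fails at once if the bottle is shoved over 30 mm or tipped (distance of bottle from where it was at the start of the episode above 0.03 m or angle between bottle's own z axis and vertical above 0.3 rad).
It fails at once if the carton is shoved over 30 mm or tipped (distance of carton from where it was at the start of the episode above 0.03 m or angle between carton's own z axis and vertical above 0.3 rad).
It fails at once if the cup is shoved over 30 mm or tipped (distance of cup from where it was at the start of the episode above 0.03 m or angle between cup's own z axis and vertical above 0.3 rad).
It fails at once if the jar is tipped over (angle between jar's own z axis and vertical above 0.6 rad).
It also fails if it takes over 51 s, if anything falls off the work surface, if the arm or the gripper's body presses on something with over 40 N, if the wrist force passes 120 N, or if a joint passes its speed limit or range.

### The arm

A 6-joint arm with a two-finger parallel gripper is mounted at the origin on the work surface. World frame = base frame: x ahead of the robot, y to its left, z up, the work surface at z = 0. Lengths are in m, angles in rad, forces in N, time in s.
With the tool pointing down it reaches from about 0.375 to 0.9 m from the base axis. Payload 3.1 kg.
Tool frame: the origin (TCP) lies where the fingers leave the gripper's body, on its centre line; the fingertips stand 73 mm ahead of it and the grasp point (between the pads) lies 54 mm ahead of it (robot.tip_extent is the distance from the TCP to the fingertips, in m); z points along the fingers, y is the direction in which the jaws open and shut (so a half turn about z gives the same grasp; the last joint's range is limited). The gripper opens to 85 mm and grips with 20 to 120 N. Pads are 22 mm wide; open, the fingers measure 114 mm over their backs; the gripper's body (76 mm by 85 mm) begins 54 mm behind the grasp point. The pads swing forward as they close: fully open they stand 13 mm farther back than shut.
Start: joints at [-1.486, 0.527, 1.433, -0, 1.181, -0.178], TCP at [0.162, -0.604, 0.304] pointing down, gripper open.
Joint ranges: [-3.08, 3.08], [-0.75, 2.2], [0.22, 2.44], [-1.43, 4.57], [0, 2.65], [-2.85, 2.85]. Speed limits (rad/s): [2.79, 2.79, 3.14, 3.14, 3.14, 3.14].

### API

Orientations are given as a rotation vector (axis times angle).
In Python, from plant import robot, viewer gives the robot as it stands.
- The arm moves only by the shell command python3 -m pendant 'ROWS' [FORCE]. ROWS is JSON, a list of rows, each an object of numbers: "grip": the finger opening in m, from 0 to 0.0854; "tx", "ty", "tz": the shift along the tool's x, y, z in m; "rx", "ry", "rz": the turn, a rotation vector about the tool's x, y, z in rad. In form: [{"grip": .., "tx": .., "ty": .., "tz": .., "rx": .., "ry": .., "rz": ..}, ...]. A call has 1 to 8 rows; each row is the pose to reach, as a shift and turn from the pose commanded when the call began, along the tool's axes at that moment; what a row does not reach only later rows make up. A row lasts 1/8 s, in which the tool goes at most 62.5 mm and 10.7 degrees, less where a joint would pass 70% of its speed; a pose out of reach is approached as far as the arm can. A call with a gripper value outside its range is refused whole. The fingers move at their own pace and stop on an object; FORCE is the grip in N (left out, the last holds). Time passes only in rows, so rows that repeat a pose let the fingers close. It gives the time, the measured TCP pose, the force and the opening at its end, in the units of the state.
- robot.sense(): the state, without advancing time (a new reading comes with each control period).
- viewer.read_camera(name): name is "scene" or "top"; returns a dict with "pixels" (420x560x3 uint8, blue, green, red), "K" (3x3 intrinsics, pixels), "world_to_cam" (4x4, takes a point from world to camera coordinates). Camera axes: x right, y up, looking along -z (the intrinsics and any distortion apply to the point x, -y, -z); pixel columns grow to the right and rows downward; lengths in m; the calibration is good to about 2 mm. A picture is of the moment at which its call begins. There is no depth.
- robot.job_done(): hands the job in, once; it reports no verdict.
Trained networks look in a picture, given as the dict that the camera call returned (one of the last four; its "shot" number tells which), for a name from the list of things; names that differ only in an ending like _2 or _b are one class to them, and where a whole thing is asked for, a point or a joint stands for the part that bears it (a point fixed in the world has none). Each returns a list of dicts, best first, with "conf" (0 to 1); they miss things now and then, are a little off and sometimes report something else, mostly with a low value. They report only what shows in the picture. A call takes as long as a camera call. They do not tell look-alikes from the thing itself.
- viewer.trace(picture, target): "mask" (420x560 bool, what is visible of it) and "at" ([column, row] in pixels, amid what is visible of it).
The state is a dict: "clock": time; "qpos": joint angles; "dq": joint speeds; "joint_torque": joint torques, N m; "tool_pos": TCP position; "tool_rot": TCP orientation; "contact_force": force on the tool from outside, world axes, zero at the start; "moment": the same for the moment, N m; "opening": finger opening in m.
Only numpy, scipy, OpenCV 4.12 (cv2) and the standard library are available. Lean on these libraries where they do the work, as an engineer would, in place of code of your own. Each camera call takes 0.05 s, during which the arm holds its last target.

## Working session

There is one attempt and no reset: what is moved stays moved. The work goes in short steps, Python scripts to look and compute and a shell command to move; the robot and the scene stay as the last step left them, time stands still between calls to the robot, and variables do not carry over. Pictures are saved under pics/ and viewed, and the job is handed in when it is done.

```bash
mkdir -p pics; ls; python3 - <<'E'
from plant import robot, viewer
import cv2, numpy as np, pickle
print(robot.sense())
d={}
for n in("scene","top"):
    p=viewer.read_camera(n); cv2.imwrite(f"pics/{n}0.png",p["pixels"]); d[n]=p
    print(n,p["K"].tolist(),np.round(p["world_to_cam"],4).tolist(),[k for k in p])
    for t in["trolley","drawbar","latch_grip","jar","tray","bottle","carton","cup"]:
        r=viewer.trace(p,t)
        print(t,[(round(x["conf"],2),np.round(x["at"]).tolist(),int(x["mask"].sum())) for x in r])
        d[n+t]=r
pickle.dump(d,open("d0.pkl","wb"))
E
```

```text
pics
{'clock': 0.0, 'qpos': array([-1.48648621e+00,  5.28462194e-01,  1.43390429e+00,  2.86787584e-05,
        1.18137860e+00, -1.78511727e-01]), 'dq': array([ 0.00050456,  0.00078242, -0.00131566, -0.00199764,  0.00150109,
       -0.00134899]), 'joint_torque': array([ 4.66602705e-04, -4.42347193e+01, -1.78023326e+01, -3.20380814e-04,
        8.36843450e-03,  1.12681371e-05]), 'tool_pos': array([ 0.16235871, -0.60296764,  0.30293525]), 'tool_rot': array([-3.11237782e+00, -4.11353850e-01, -2.00664250e-04]), 'contact_force': array([ 0.24232512,  0.52581409, -0.58253108]), 'moment': array([-0.00632336, -0.01801201, -0.02625207]), 'opening': 0.08518365747270912}
scene [[517.3794564929456, 0.0, 280.9564551299356], [0.0, 517.3794564929456, 210.89245168020923], [0.0, 0.0, 1.0]] [[0.8699, 0.4933, 0.0011, -0.3675], [-0.4087, 0.7194, 0.5616, 0.2308], [0.2762, -0.489, 0.8274, -1.4654], [0.0, 0.0, 0.0, 1.0]] ['pixels', 'K', 'world_to_cam', 'shot']
trolley [(0.72, [425.0, 232.0], 11330)]
drawbar [(0.68, [333.0, 214.0], 2407)]
latch_grip []
jar [(0.92, [358.0, 210.0], 635), (0.67, [333.0, 216.0], 
[... 237 characters left out ...]
1)]
top [[517.0342373748144, 0.0, 276.5049937445487], [0.0, 517.0342373748144, 209.88512704727174], [0.0, 0.0, 1.0]] [[0.0101, -0.9999, -0.0117, -0.1024], [0.9933, 0.0087, 0.1152, -0.4947], [-0.1151, -0.0127, 0.9933, -1.4567], [0.0, 0.0, 0.0, 1.0]] ['pixels', 'K', 'world_to_cam', 'shot']
trolley [(0.95, [241.0, 106.0], 7088), (0.57, [253.0, 181.0], 1460)]
drawbar [(0.97, [254.0, 179.0], 1356), (0.3, [346.0, 224.0], 2571)]
latch_grip [(0.62, [260.0, 193.0], 296)]
jar [(0.82, [215.0, 158.0], 274), (0.71, [248.0, 155.0], 318)]
tray [(0.78, [336.0, 287.0], 740), (0.6, [347.0, 224.0], 2621)]
bottle [(0.7, [400.0, 235.0], 476)]
carton [(0.71, [145.0, 238.0], 628)]
cup [(0.79, [362.0, 132.0], 489)]
```

View pics/scene0.png

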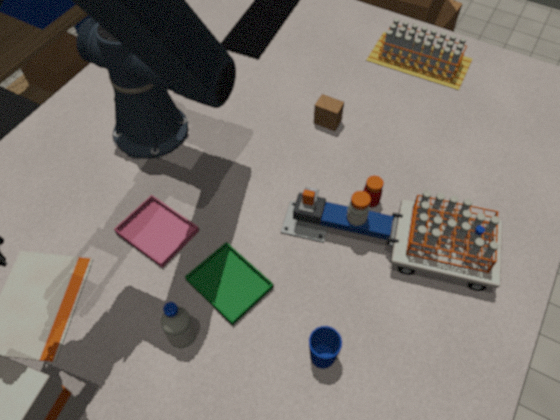

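View pics/top0.png

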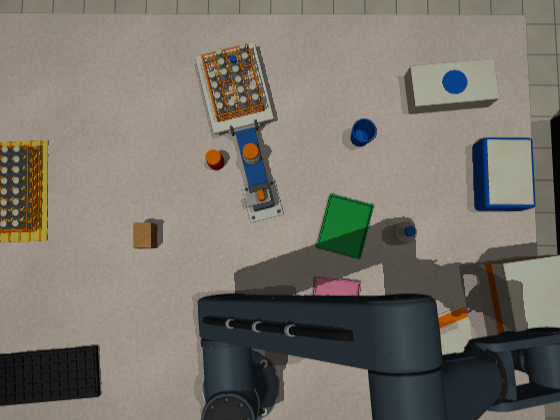

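```bash
python3 - <<'E'
import pickle,cv2,numpy as np
d=pickle.load(open("d0.pkl","rb"))
def crop(n,x0,y0,x1,y1,s,f):
    im=cv2.resize(d[n]["pixels"][y0:y1,x0:x1],None,fx=s,fy=s,interpolation=cv2.INTER_CUBIC); cv2.imwrite(f,im)
crop("top",190,110,300,230,5,"pics/topc.png")
crop("scene",270,160,420,260,5,"pics/scenec.png")
E
```

```text
(no output)
```

View pics/topc.png

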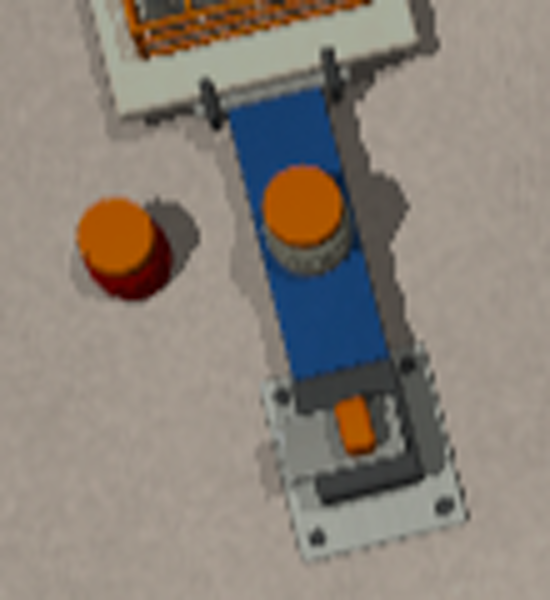

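View pics/scenec.png

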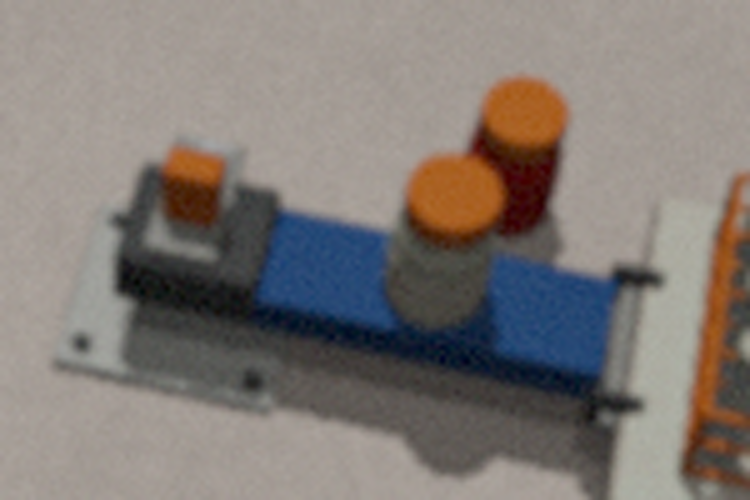

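```bash
cat > h.py <<'E'
import numpy as np
from scipy.optimize import least_squares
def proj(p,P):
    P=np.atleast_2d(P); w=np.asarray(p["world_to_cam"]); c=P@w[:3,:3].T+w[:3,3]
    K=np.asarray(p["K"]); u=c[:,0]/-c[:,2]; v=-c[:,1]/-c[:,2]
    return np.c_[K[0,0]*u+K[0,2],K[1,1]*v+K[1,2]]
def ray(p,px,z):
    w=np.asarray(p["world_to_cam"]);K=np.asarray(p["K"])
    d=np.array([(px[0]-K[0,2])/K[0,0],-(px[1]-K[1,2])/K[1,1],-1]); R=w[:3,:3]
    o=-R.T@w[:3,3]; d=R.T@d
    return o+d*(z-o[2])/d[2]
def tri(obs):
    f=lambda X:np.concatenate([proj(p,X)[0]-px for p,px in obs])
    r=least_squares(f,[.5,0,.1]); return r.x, np.abs(r.fun).max()
E
python3 - <<'E'
import pickle,cv2,numpy as np
from h import *
d=pickle.load(open("d0.pkl","rb")); T=d["top"];S=d["scene"]
tc=lambda x,y:np.array([190+x/5-.4,110+y/5-.4]); sc=lambda x,y:np.array([270+x/5-.4,160+y/5-.4])
print("jar",tri([(T,tc(304,206)),(S,sc(456,196))]), ray(T,tc(304,206),.146),ray(S,sc(456,196),.146))
print("red",tri([(T,tc(117,238)),(S,sc(524,117))]))
print("grip",ray(T,tc(352,412),.124),ray(S,sc(197,165),.124))
# trolley fit
obs=[]
for (x,y),P in {(230,110):(.202,.028,.066),(325,88):(.202,-.028,.066)}.items(): obs.append((T,tc(x,y),P))
for (x,y),P in {(285,212):(.038,.028,.066),(257,300):(.038,-.028,.066),(618,280):(.202,.028,.066),(607,372):(.202,-.028,.066)}.items(): obs.append((S,sc(x,y),P))
obs+=[(T,tc(352,412),(0,0,.124)),(S,sc(197,165),(0,0,.124))]
obs+=[(T,tc(119,116),(.215,.09,.058)),(T,tc(417,40),(.215,-.09,.058))]
def W(q,P):
    c,s=np.cos(q[2]),np.sin(q[2]); return [q[0]+c*P[0]-s*P[1],q[1]+s*P[0]+c*P[1],P[2]]
best=None
for y0 in(0,1.5,3,-1.5):
    r=least_squares(lambda q:np.concatenate([proj(p,W(q,P))[0]-px for p,px,P in obs]),[.5,0,y0],loss="soft_l1")
    if best is None or r.cost<best.cost: best=r
print(best.x,np.round(np.concatenate([proj(p,W(best.x,P))[0]-px for p,px,P in obs]).reshape(-1,2),1).tolist())
# tray colour
for n,p in(("T",T),("S",S)):
    b,g,r=[p["pixels"][...,i].astype(int) for i in range(3)]
    m=((g>r+30)&(g>b+30)).astype(np.uint8)
    c=max(cv2.findContours(m,0,2)[0],key=cv2.contourArea); rr=cv2.minAreaRect(c)
    print(n,rr,[np.round(ray(p,q,.022)[:2],3).tolist() for q in cv2.boxPoints(rr)],ray(p,rr[0],.02))
    print([np.round(ray(p,q[0],.022)[:2],3).tolist() for q in cv2.approxPolyDP(c,5,True)])
for n,z in(("bottle",.15),("cup",.09),("carton",.075)):
    print(n,ray(T,d["top"+n][0]["at"],z/2))
E
```

```text
jar (array([ 0.64277909, -0.0269382 ,  0.13945466]), np.float64(0.20265716164081482)) [ 0.64070061 -0.02771525  0.146     ] [ 0.64433663 -0.03131439  0.146     ]
red (array([0.63926624, 0.08284864, 0.07015066]), np.float64(0.049009655390307216))
grip [ 0.532683   -0.05398337  0.124     ] [ 0.52949663 -0.05839802  0.124     ]
[ 0.52923428 -0.05793043  0.26449742] [[-0.4, -0.7], [-0.4, -1.2], [-0.8, -1.3], [0.0, -0.0], [0.6, -0.7], [-0.3, 0.4], [1.4, 1.3], [-0.0, -0.2], [-0.0, -0.1], [1.1, -0.4]]
T ((344.96759033203125, 225.62306213378906), (45.4525032043457, 55.17414855957031), 14.743562698364258) [[0.392, -0.212], [0.546, -0.252], [0.514, -0.378], [0.36, -0.337]] [ 0.45279606 -0.2947781   0.02      ]
[[0.544, -0.252], [0.393, -0.214], [0.363, -0.337], [0.513, -0.375]]
S ((229.50003051757812, 281.5000305175781), (65.05382537841797, 56.568538665771484), 45.0) [[0.369, -0.342], [0.391, -0.208], [0.547, -0.258], [0.52, -0.383]] [ 0.45781208 -0.29939795  0.02      ]
[[0.398, -0.221], [0.408, -0.237], [0.37, -0.341], [0.516, -0.379], [0.545, -0.258]]
bottle [ 0.4240377  -0.43870727  0.075     ]
cup [ 0.72337934 -0.34163261  0.045     ]
carton [0.41108551 0.27414808 0.0375    ]
```

```bash
cat >> h.py <<'E'
from scipy.spatial.transform import Rotation as Ro
def to(s,tcp,yaw=None,R=None):
    R0=Ro.from_rotvec(s["tool_rot"]); 
    if R is None:
        R=R0 if yaw is None else Ro.from_matrix(np.array([[np.cos(yaw),np.sin(yaw),0],[np.sin(yaw),-np.cos(yaw),0],[0,0,-1.]]))
    t=R0.inv().apply(np.array(tcp)-s["tool_pos"]); r=(R0.inv()*R).as_rotvec()
    return np.round(t,4).tolist(),np.round(r,3).tolist()
E
python3 - <<'E'
from plant import robot
from h import *
s=robot.sense()
print(to(s,[.6425,-.0295,.27],.264)); print(to(s,[.6425,-.0295,.165],.264)); print(Ro.from_rotvec(s["tool_rot"]).as_matrix().round(3))
E
```

```text
([0.6128, -0.4296, 0.0339], [0.0, 0.0, -0.001])
([0.6128, -0.4296, 0.1389], [0.0, 0.0, -0.001])
[[ 0.966  0.26  -0.   ]
 [ 0.26  -0.966 -0.   ]
 [-0.     0.    -1.   ]]
```

```bash
python3 -m pendant '[{"grip":0.085,"tx":0.613,"ty":-0.430,"tz":0.0},{"grip":0.085,"tx":0.613,"ty":-0.430,"tz":0.0},{"grip":0.085,"tx":0.613,"ty":-0.430,"tz":0.0},{"grip":0.085,"tx":0.613,"ty":-0.430,"tz":0.0},{"grip":0.085,"tx":0.613,"ty":-0.430,"tz":0.0},{"grip":0.085,"tx":0.613,"ty":-0.430,"tz":0.0},{"grip":0.085,"tx":0.613,"ty":-0.430,"tz":0.0},{"grip":0.085,"tx":0.613,"ty":-0.430,"tz":0.0}]'
python3 - <<'E'
from plant import robot
from h import *
s=robot.sense(); print(s["tool_pos"],s["qpos"].round(2))
print(to(s,[.6425,-.0295,.30],.264))
E
```

```text
[ 0.16238585 -0.60352221  0.30392041] [-1.49  0.53  1.43 -0.    1.18 -0.18]
([0.6128, -0.4296, 0.0039], [0.0, 0.0, -0.001])schema error: expected keys grip, tx, ty, tz, rx, ry, rz
```

All seven keys are needed.

```bash
python3 -m pendant '[{"grip":0.085,"tx":0.613,"ty":-0.430,"tz":0.0,"rx":0,"ry":0,"rz":0},{"grip":0.085,"tx":0.613,"ty":-0.430,"tz":0.0,"rx":0,"ry":0,"rz":0},{"grip":0.085,"tx":0.613,"ty":-0.430,"tz":0.0,"rx":0,"ry":0,"rz":0},{"grip":0.085,"tx":0.613,"ty":-0.430,"tz":0.0,"rx":0,"ry":0,"rz":0},{"grip":0.085,"tx":0.613,"ty":-0.430,"tz":0.0,"rx":0,"ry":0,"rz":0},{"grip":0.085,"tx":0.613,"ty":-0.430,"tz":0.0,"rx":0,"ry":0,"rz":0},{"grip":0.085,"tx":0.613,"ty":-0.430,"tz":0.0,"rx":0,"ry":0,"rz":0},{"grip":0.085,"tx":0.613,"ty":-0.430,"tz":0.0,"rx":0,"ry":0,"rz":0}]'
python3 - <<'E'
from plant import robot
from h import *
s=robot.sense(); print(s["tool_pos"],s["qpos"].round(2))
print(to(s,[.6425,-.0295,.28],.264))
E
```

```text
clock: 1.9
tool_pos: [0.4844, -0.2184, 0.3043]
tool_rot: [3.114, 0.411, 0.001]
contact_force: [1.0, -0.6, 0.5]
opening: 0.0852
[ 0.48435777 -0.21836791  0.30426467] [-0.63  0.4   1.67 -0.    1.07  0.67]
([0.2017, -0.1414, 0.0243], [0.001, -0.001, -0.001])
```

```bash
python3 -m pendant '[{"grip":0.085,"tx":0.202,"ty":-0.141,"tz":0.024,"rx":0,"ry":0,"rz":0},{"grip":0.085,"tx":0.202,"ty":-0.141,"tz":0.024,"rx":0,"ry":0,"rz":0},{"grip":0.085,"tx":0.202,"ty":-0.141,"tz":0.024,"rx":0,"ry":0,"rz":0},{"grip":0.085,"tx":0.202,"ty":-0.141,"tz":0.024,"rx":0,"ry":0,"rz":0},{"grip":0.085,"tx":0.202,"ty":-0.141,"tz":0.024,"rx":0,"ry":0,"rz":0},{"grip":0.085,"tx":0.202,"ty":-0.141,"tz":0.024,"rx":0,"ry":0,"rz":0}]'
python3 - <<'E'
from plant import robot,viewer
from h import *
import cv2
s=robot.sense(); print(s["tool_pos"],s["qpos"].round(2))
print(to(s,[.6425,-.0295,.165],.264))
p=viewer.read_camera("scene")
print("grasp pt px",proj(p,s["tool_pos"]-[0,0,.054]),"tcp",proj(p,s["tool_pos"]))
im=cv2.resize(p["pixels"][110:270,260:460],None,fx=4,fy=4,interpolation=2); 
cv2.imwrite("pics/s1.png",im[:600])
E
```

```text
clock: 2.65
tool_pos: [0.6411, -0.0312, 0.2796]
tool_rot: [3.114, 0.413, -0.002]
contact_force: [0.5, -0.7, 0.7]
opening: 0.0854
[ 0.64107907 -0.03123436  0.27960205] [-0.22  0.58  1.41 -0.    1.15  1.09]
([0.002, -0.0013, 0.1146], [0.0, 0.001, -0.0])
grasp pt px [[364.28425569 176.12565427]] tcp [[367.88895926 159.57226333]]
```

View pics/s1.png

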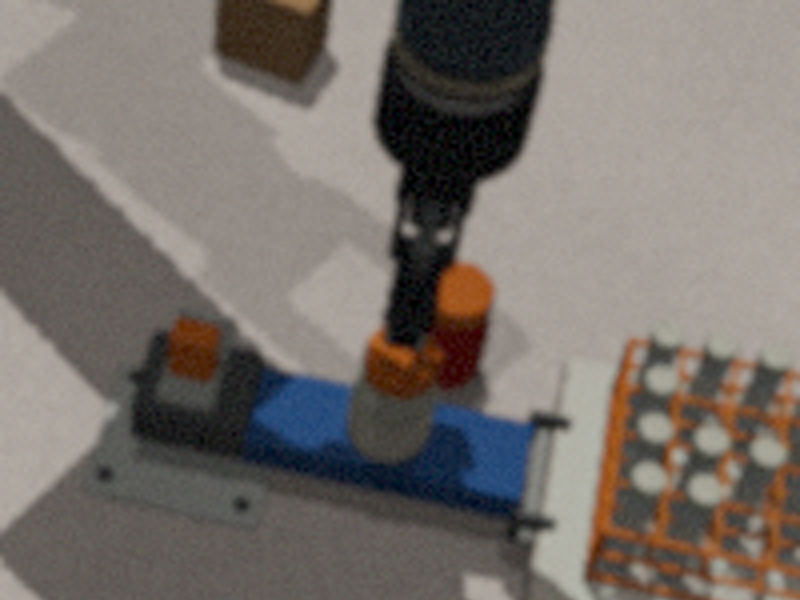

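```bash
python3 -m pendant '[{"grip":0.085,"tx":0.002,"ty":-0.001,"tz":0.05,"rx":0,"ry":0,"rz":0},{"grip":0.085,"tx":0.002,"ty":-0.001,"tz":0.09,"rx":0,"ry":0,"rz":0},{"grip":0.085,"tx":0.002,"ty":-0.001,"tz":0.115,"rx":0,"ry":0,"rz":0},{"grip":0.085,"tx":0.002,"ty":-0.001,"tz":0.115,"rx":0,"ry":0,"rz":0},{"grip":0.085,"tx":0.002,"ty":-0.001,"tz":0.115,"rx":0,"ry":0,"rz":0}]'
python3 - <<'E'
from plant import robot,viewer
from h import *
import cv2
s=robot.sense(); print(s["tool_pos"],s["contact_force"])
p=viewer.read_camera("scene")
im=cv2.resize(p["pixels"][110:270,260:460],None,fx=4,fy=4,interpolation=2); 
cv2.imwrite("pics/s2.png",im[:600])
E
```

```text
clock: 3.32
tool_pos: [0.6436, -0.031, 0.1663]
tool_rot: [3.114, 0.409, 0.003]
contact_force: [-0.0, 0.9, 0.6]
opening: 0.0848
[ 0.64361088 -0.0310053   0.16628766] [-0.04991915  0.86378615  0.60964441]
```

View pics/s2.png

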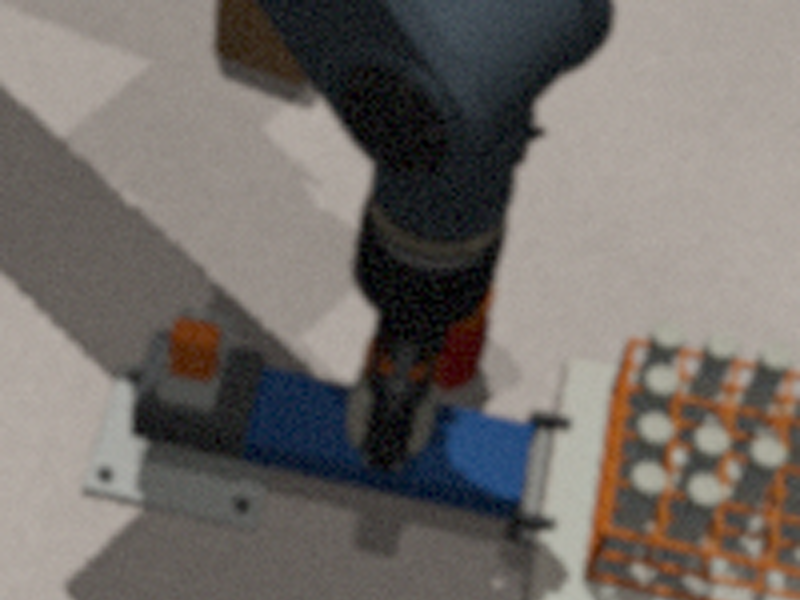

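```bash
python3 -m pendant '[{"grip":0.040,"tx":0,"ty":0,"tz":0,"rx":0,"ry":0,"rz":0},{"grip":0.040,"tx":0,"ty":0,"tz":0,"rx":0,"ry":0,"rz":0},{"grip":0.040,"tx":0,"ty":0,"tz":0,"rx":0,"ry":0,"rz":0},{"grip":0.040,"tx":0,"ty":0,"tz":0,"rx":0,"ry":0,"rz":0},{"grip":0.040,"tx":0,"ty":0,"tz":0,"rx":0,"ry":0,"rz":0},{"grip":0.040,"tx":0,"ty":0,"tz":0,"rx":0,"ry":0,"rz":0}]' 30
```

```text
clock: 4.12
tool_pos: [0.6435, -0.0295, 0.1661]
tool_rot: [3.114, 0.412, 0.002]
contact_force: [-0.9, 1.1, 7.0]
opening: 0.0469
```

```bash
python3 -m pendant '[{"grip":0.040,"tx":0,"ty":0,"tz":-0.01,"rx":0,"ry":0,"rz":0},{"grip":0.040,"tx":0,"ty":0,"tz":-0.04,"rx":0,"ry":0,"rz":0},{"grip":0.040,"tx":0,"ty":0,"tz":-0.08,"rx":0,"ry":0,"rz":0},{"grip":0.040,"tx":0,"ty":0,"tz":-0.11,"rx":0,"ry":0,"rz":0},{"grip":0.040,"tx":0,"ty":0,"tz":-0.11,"rx":0,"ry":0,"rz":0}]'
python3 - <<'E'
from plant import robot,viewer
from h import *
import cv2
s=robot.sense(); print(s["tool_pos"],s["contact_force"])
p=viewer.read_camera("scene")
im=cv2.resize(p["pixels"][110:270,260:460],None,fx=4,fy=4,interpolation=2); 
cv2.imwrite("pics/s3.png",im[:600])
print(to(s,[.455,-.297,.28],.264))
E
```

```text
clock: 4.75
tool_pos: [0.6446, -0.0301, 0.2779]
tool_rot: [3.112, 0.412, 0.01]
contact_force: [-0.5, 0.0, -1.7]
opening: 0.0462
[ 0.64455391 -0.03006444  0.27785405] [-0.52467003  0.03452165 -1.74438871]
([-0.2524, 0.2085, -0.0029], [0.003, -0.006, -0.001])
```

View pics/s3.png

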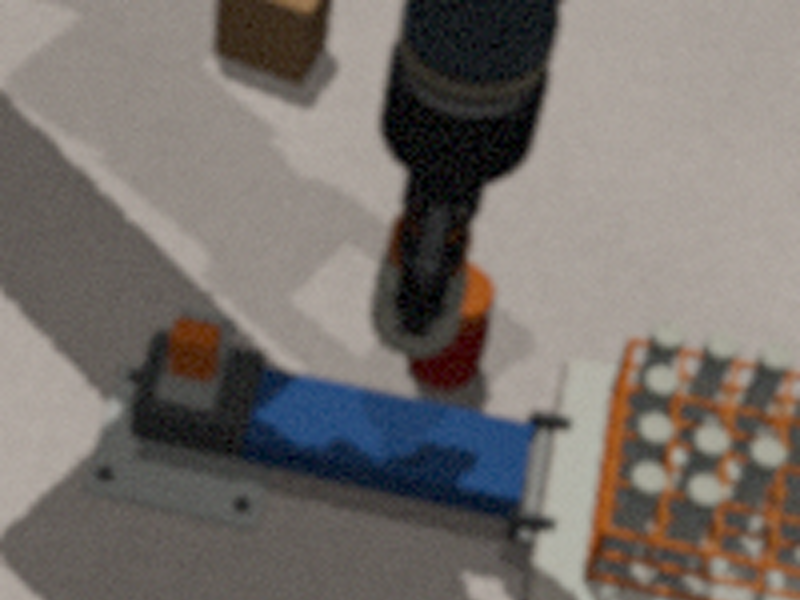

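The jar is lifted off the drawbar and held upright between the fingers (around (425,290) in the crop); the red one is untouched. Next I carry it to the tray.

```bash
python3 -m pendant '[{"grip":0.040,"tx":-0.04,"ty":0.033,"tz":0,"rx":0,"ry":0,"rz":0},{"grip":0.040,"tx":-0.08,"ty":0.066,"tz":0,"rx":0,"ry":0,"rz":0},{"grip":0.040,"tx":-0.12,"ty":0.099,"tz":0,"rx":0,"ry":0,"rz":0},{"grip":0.040,"tx":-0.16,"ty":0.132,"tz":0,"rx":0,"ry":0,"rz":0},{"grip":0.040,"tx":-0.20,"ty":0.165,"tz":0,"rx":0,"ry":0,"rz":0},{"grip":0.040,"tx":-0.235,"ty":0.194,"tz":0,"rx":0,"ry":0,"rz":0},{"grip":0.040,"tx":-0.252,"ty":0.208,"tz":0,"rx":0,"ry":0,"rz":0},{"grip":0.040,"tx":-0.252,"ty":0.208,"tz":0,"rx":0,"ry":0,"rz":0}]'
python3 -m pendant '[{"grip":0.040,"tx":0,"ty":0,"tz":0.02,"rx":0,"ry":0,"rz":0},{"grip":0.040,"tx":0,"ty":0,"tz":0.06,"rx":0,"ry":0,"rz":0},{"grip":0.040,"tx":0,"ty":0,"tz":0.10,"rx":0,"ry":0,"rz":0},{"grip":0.040,"tx":0,"ty":0,"tz":0.13,"rx":0,"ry":0,"rz":0},{"grip":0.040,"tx":0,"ty":0,"tz":0.13,"rx":0,"ry":0,"rz":0},{"grip":0.040,"tx":0,"ty":0,"tz":0.13,"rx":0,"ry":0,"rz":0}]'
python3 - <<'E'
from plant import robot,viewer
from h import *
import cv2
s=robot.sense(); print(s["tool_pos"],s["contact_force"])
p=viewer.read_camera("scene")
im=cv2.resize(p["pixels"][200:350,130:330],None,fx=4,fy=4,interpolation=2); 
cv2.imwrite("pics/s4.png",im[:600])
print(to(s,[.455,-.297,.105],.264))
E
```

```text
clock: 5.8
tool_pos: [0.4523, -0.2968, 0.2731]
tool_rot: [-3.112, -0.406, 0.004]
contact_force: [-0.1, 1.0, -0.9]
opening: 0.0469
clock: 6.55
tool_pos: [0.4545, -0.2957, 0.1452]
tool_rot: [3.114, 0.413, 0.0]
contact_force: [-0.6, -0.5, -0.8]
opening: 0.0465
[ 0.45445334 -0.2957144   0.14522126] [-0.56174936 -0.54210416 -0.8305578 ]
([0.0002, 0.0014, 0.0402], [0.0, -0.0, -0.0])
```

View pics/s4.png

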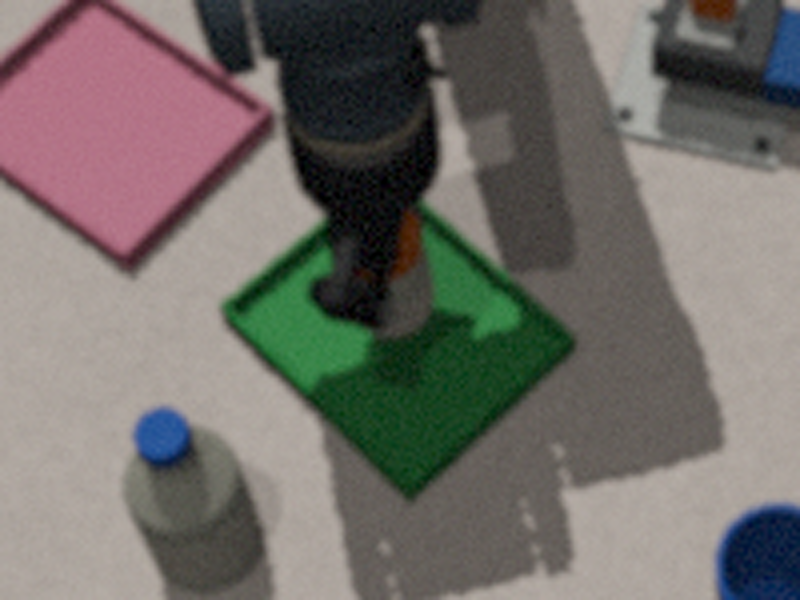

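```bash
python3 -m pendant '[{"grip":0.040,"tx":0,"ty":0.001,"tz":0.02,"rx":0,"ry":0,"rz":0},{"grip":0.040,"tx":0,"ty":0.001,"tz":0.032,"rx":0,"ry":0,"rz":0},{"grip":0.040,"tx":0,"ty":0.001,"tz":0.038,"rx":0,"ry":0,"rz":0},{"grip":0.040,"tx":0,"ty":0.001,"tz":0.038,"rx":0,"ry":0,"rz":0},{"grip":0.040,"tx":0,"ty":0.001,"tz":0.038,"rx":0,"ry":0,"rz":0}]'
```

```text
clock: 7.22
tool_pos: [0.4543, -0.2973, 0.1073]
tool_rot: [3.114, 0.412, 0.001]
contact_force: [0.3, -0.1, -1.6]
opening: 0.0466
```

```bash
python3 -m pendant '[{"grip":0.040,"tx":0,"ty":0,"tz":0.001,"rx":0,"ry":0,"rz":0},{"grip":0.040,"tx":0,"ty":0,"tz":0.002,"rx":0,"ry":0,"rz":0},{"grip":0.040,"tx":0,"ty":0,"tz":0.0025,"rx":0,"ry":0,"rz":0},{"grip":0.040,"tx":0,"ty":0,"tz":0.0025,"rx":0,"ry":0,"rz":0}]'
```

```text
clock: 7.72
tool_pos: [0.4541, -0.2971, 0.1044]
tool_rot: [-3.114, -0.411, 0.0]
contact_force: [-0.1, 0.0, -0.7]
opening: 0.0466
```

```bash
python3 -m pendant '[{"grip":0.040,"tx":0,"ty":0,"tz":0.001,"rx":0,"ry":0,"rz":0},{"grip":0.040,"tx":0,"ty":0,"tz":0.002,"rx":0,"ry":0,"rz":0},{"grip":0.040,"tx":0,"ty":0,"tz":0.002,"rx":0,"ry":0,"rz":0}]'
```

```text
clock: 8.1
tool_pos: [0.4541, -0.2971, 0.1041]
tool_rot: [3.114, 0.412, 0.0]
contact_force: [-2.0, 1.5, 11.6]
opening: 0.0463
```

```bash
python3 -m pendant '[{"grip":0.055,"tx":0,"ty":0,"tz":-0.001,"rx":0,"ry":0,"rz":0},{"grip":0.065,"tx":0,"ty":0,"tz":-0.001,"rx":0,"ry":0,"rz":0},{"grip":0.085,"tx":0,"ty":0,"tz":-0.001,"rx":0,"ry":0,"rz":0},{"grip":0.085,"tx":0,"ty":0,"tz":-0.001,"rx":0,"ry":0,"rz":0},{"grip":0.085,"tx":0,"ty":0,"tz":-0.001,"rx":0,"ry":0,"rz":0}]'
python3 -m pendant '[{"grip":0.085,"tx":0,"ty":0,"tz":-0.03,"rx":0,"ry":0,"rz":0},{"grip":0.085,"tx":0,"ty":0,"tz":-0.08,"rx":0,"ry":0,"rz":0},{"grip":0.085,"tx":0,"ty":0,"tz":-0.14,"rx":0,"ry":0,"rz":0},{"grip":0.085,"tx":0,"ty":0,"tz":-0.17,"rx":0,"ry":0,"rz":0},{"grip":0.085,"tx":0,"ty":0,"tz":-0.17,"rx":0,"ry":0,"rz":0}]'
python3 - <<'E'
from plant import robot,viewer
from h import *
import cv2
s=robot.sense(); print(s["tool_pos"],s["contact_force"])
p=viewer.read_camera("scene")
im=cv2.resize(p["pixels"][200:350,130:330],None,fx=4,fy=4,interpolation=2); 
cv2.imwrite("pics/s5.png",im[:600])
for r in viewer.trace(p,"jar"): print(r["conf"],r["at"],ray(p,r["at"],.044))
print(to(s,[.531,-.056,.27],.264))
E
```

```text
clock: 8.72
tool_pos: [0.4541, -0.297, 0.1032]
tool_rot: [-3.114, -0.412, 0.0]
contact_force: [-0.4, 0.1, 0.6]
opening: 0.0853
clock: 9.35
tool_pos: [0.455, -0.2979, 0.2761]
tool_rot: [3.109, 0.411, 0.006]
contact_force: [-0.0, 0.4, 0.6]
opening: 0.0848
[ 0.45504817 -0.29790463  0.27612234] [-0.03580783  0.40776948  0.64779123]
0.93 [371.4, 191.6] [0.63911549 0.07475233 0.044     ]
0.82 [224.3, 278.4] [ 0.45173382 -0.30775363  0.044     ]
([0.1362, -0.2139, 0.0054], [0.006, -0.003, -0.001])
```

View pics/s5.png

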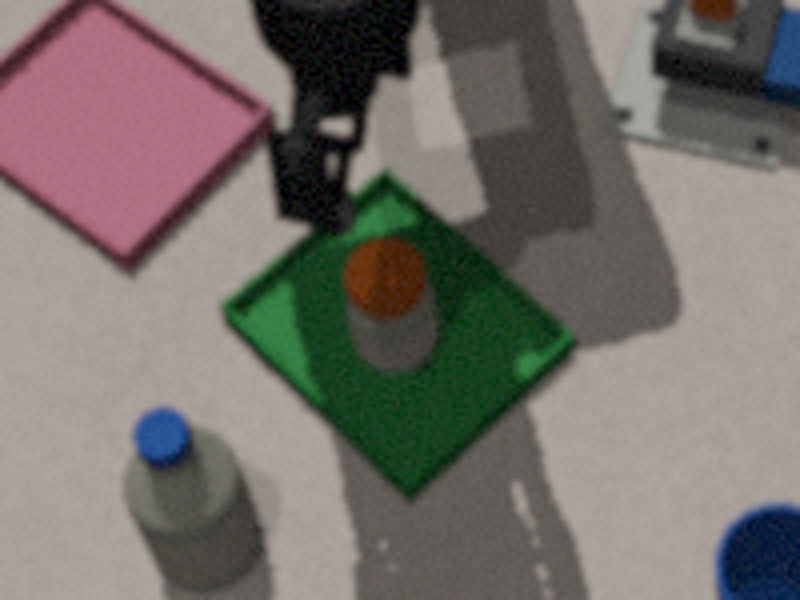

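The jar stands upright mid-tray, its lid at crop (385,277). Now I go to the latch grip.

```bash
python3 -m pendant '[{"grip":0.085,"tx":0.032,"ty":-0.05,"tz":0.005,"rx":0,"ry":0,"rz":0},{"grip":0.085,"tx":0.064,"ty":-0.10,"tz":0.005,"rx":0,"ry":0,"rz":0},{"grip":0.085,"tx":0.096,"ty":-0.15,"tz":0.005,"rx":0,"ry":0,"rz":0},{"grip":0.085,"tx":0.126,"ty":-0.198,"tz":0.005,"rx":0,"ry":0,"rz":0},{"grip":0.085,"tx":0.136,"ty":-0.214,"tz":0.005,"rx":0,"ry":0,"rz":0},{"grip":0.085,"tx":0.136,"ty":-0.214,"tz":0.005,"rx":0,"ry":0,"rz":0},{"grip":0.085,"tx":0.136,"ty":-0.214,"tz":0.005,"rx":0,"ry":0,"rz":0}]'
python3 - <<'E'
from plant import robot,viewer
from h import *
import cv2
s=robot.sense(); print(s["tool_pos"],s["contact_force"])
p=viewer.read_camera("scene")
im=cv2.resize(p["pixels"][110:260,230:430],None,fx=4,fy=4,interpolation=2); 
cv2.imwrite("pics/s6.png",im[:600])
print(to(s,[.531,-.056,.162],.264))
E
```

```text
clock: 10.32
tool_pos: [0.5295, -0.0563, 0.2677]
tool_rot: [3.115, 0.41, -0.002]
contact_force: [-0.0, -0.4, 0.5]
opening: 0.0851
[ 0.52949413 -0.05630318  0.26768511] [-0.03021808 -0.36081356  0.53521938]
([0.0017, 0.0001, 0.1057], [-0.0, 0.001, -0.002])
```

View pics/s6.png

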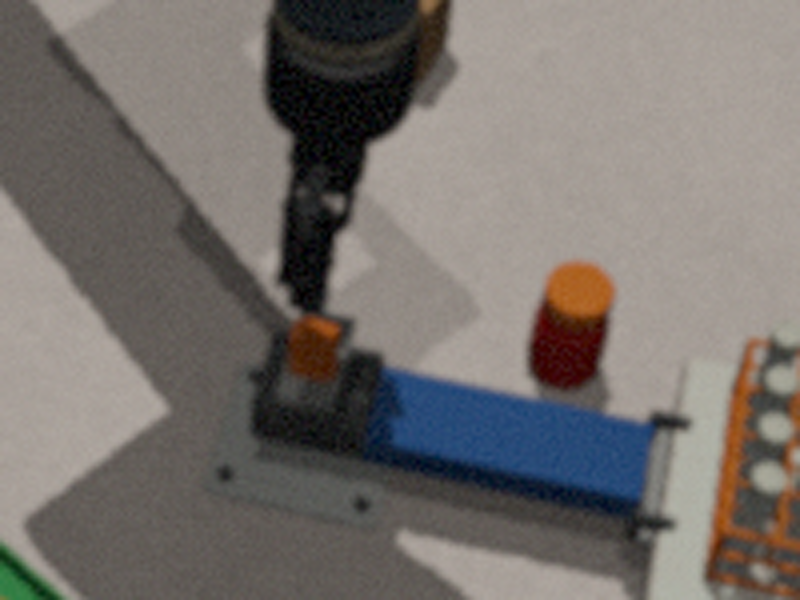

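```bash
python3 -m pendant '[{"grip":0.085,"tx":0.001,"ty":-0.001,"tz":0.045,"rx":0,"ry":0,"rz":0},{"grip":0.085,"tx":0.001,"ty":-0.001,"tz":0.085,"rx":0,"ry":0,"rz":0},{"grip":0.085,"tx":0.001,"ty":-0.001,"tz":0.105,"rx":0,"ry":0,"rz":0},{"grip":0.085,"tx":0.001,"ty":-0.001,"tz":0.105,"rx":0,"ry":0,"rz":0},{"grip":0.085,"tx":0.001,"ty":-0.001,"tz":0.105,"rx":0,"ry":0,"rz":0}]'
python3 - <<'E'
from plant import robot,viewer
from h import *
import cv2
s=robot.sense(); print(s["tool_pos"],s["contact_force"])
for n,b in(("scene",(230,110)),("top",(200,110))):
    p=viewer.read_camera(n)
    im=cv2.resize(p["pixels"][b[1]:b[1]+125,b[0]:b[0]+160],None,fx=4,fy=4,interpolation=2)
    cv2.imwrite(f"pics/{n}7.png",im)
E
```

```text
clock: 11.0
tool_pos: [0.531, -0.055, 0.1641]
tool_rot: [3.114, 0.409, 0.002]
contact_force: [0.2, -0.4, 0.6]
opening: 0.085
[ 0.53104359 -0.05499107  0.16411499] [ 0.17348872 -0.44465514  0.55455566]
```

View pics/scene7.png

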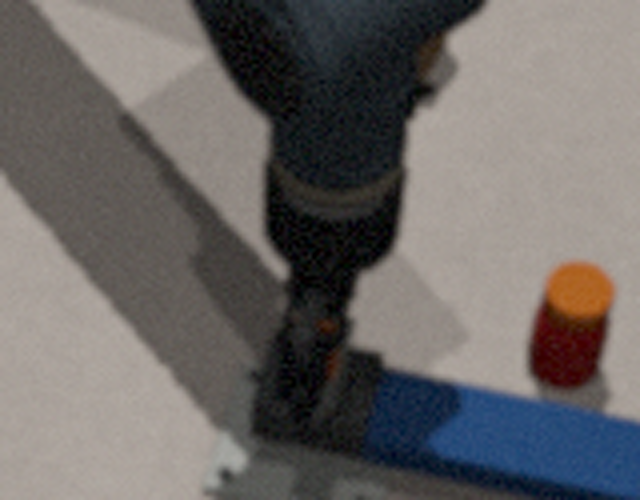

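View pics/top7.png

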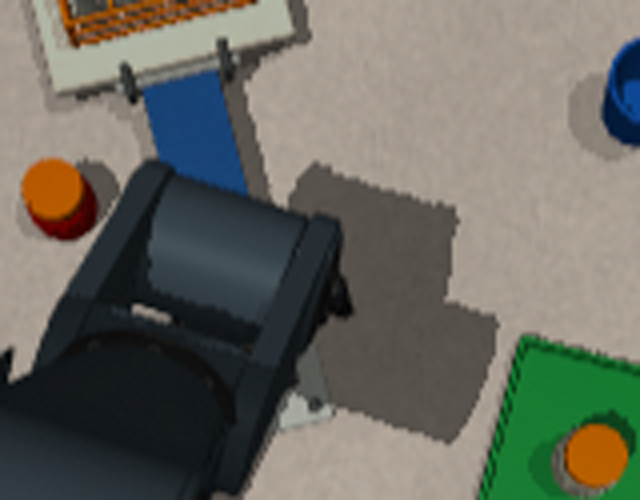

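```bash
python3 -m pendant '[{"grip":0.01,"tx":0,"ty":0,"tz":0.002,"rx":0,"ry":0,"rz":0},{"grip":0.01,"tx":0,"ty":0,"tz":0.002,"rx":0,"ry":0,"rz":0},{"grip":0.01,"tx":0,"ty":0,"tz":0.002,"rx":0,"ry":0,"rz":0},{"grip":0.01,"tx":0,"ty":0,"tz":0.002,"rx":0,"ry":0,"rz":0},{"grip":0.01,"tx":0,"ty":0,"tz":0.002,"rx":0,"ry":0,"rz":0},{"grip":0.01,"tx":0,"ty":0,"tz":0.002,"rx":0,"ry":0,"rz":0},{"grip":0.01,"tx":0,"ty":0,"tz":0.002,"rx":0,"ry":0,"rz":0},{"grip":0.01,"tx":0,"ty":0,"tz":0.002,"rx":0,"ry":0,"rz":0}]' 50
```

```text
clock: 12.1
tool_pos: [0.5308, -0.0542, 0.1616]
tool_rot: [3.114, 0.412, 0.001]
contact_force: [-0.3, -3.7, 4.1]
opening: 0.0171
```

```bash
python3 -m pendant '[{"grip":0.01,"tx":0,"ty":-0.004,"tz":0,"rx":0,"ry":0,"rz":0},{"grip":0.01,"tx":0,"ty":-0.008,"tz":0,"rx":0,"ry":0,"rz":0},{"grip":0.01,"tx":0,"ty":-0.012,"tz":0,"rx":0,"ry":0,"rz":0},{"grip":0.01,"tx":0,"ty":-0.013,"tz":0,"rx":0,"ry":0,"rz":0},{"grip":0.01,"tx":0,"ty":-0.013,"tz":0,"rx":0,"ry":0,"rz":0},{"grip":0.01,"tx":0,"ty":-0.013,"tz":0,"rx":0,"ry":0,"rz":0}]'
python3 - <<'E'
from plant import robot
import numpy as np
f=[robot.sense()]
s=f[0]; y=np.array([-np.sin(.264),np.cos(.264),0])
print(s["tool_pos"],s["contact_force"],s["contact_force"]@y,s["opening"])
E
```

```text
clock: 12.85
tool_pos: [0.5277, -0.0423, 0.1616]
tool_rot: [3.112, 0.412, 0.002]
contact_force: [-0.5, -7.7, 3.8]
opening: 0.0172
[ 0.52768113 -0.04228573  0.16164599] [-0.48447493 -7.72495264  3.84423073] -7.330892524284137 0.017230112258496976
```

```bash
python3 -m pendant '[{"grip":0.01,"tx":0.0046,"ty":0,"tz":-0.0083,"rx":0,"ry":-0.04,"rz":0},{"grip":0.01,"tx":0.0096,"ty":0,"tz":-0.0164,"rx":0,"ry":-0.08,"rz":0},{"grip":0.01,"tx":0.0096,"ty":0,"tz":-0.0164,"rx":0,"ry":-0.08,"rz":0}]'
python3 - <<'E'
from plant import robot,viewer
import cv2
s=robot.sense(); print(s["contact_force"],s["moment"],s["opening"])
p=viewer.read_camera("scene")
im=cv2.resize(p["pixels"][110:235,230:390],None,fx=4,fy=4,interpolation=2)
cv2.imwrite("pics/s8.png",im)
E
```

```text
clock: 13.22
tool_pos: [0.5369, -0.0397, 0.1775]
tool_rot: [3.099, 0.412, -0.125]
contact_force: [-0.1, -7.6, -2.8]
opening: 0.0175
[-0.10350436 -7.58413388 -2.84810537] [-1.12566365 -0.13079749 -0.13874719] 0.017475045151905025
```

View pics/s8.png

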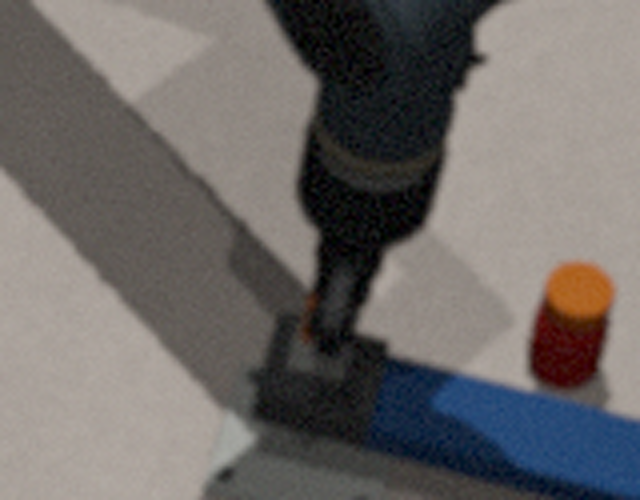

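```bash
python3 -m pendant '[{"grip":0.01,"tx":0.0046,"ty":0,"tz":-0.0083,"rx":0,"ry":-0.04,"rz":0},{"grip":0.01,"tx":0.0096,"ty":0,"tz":-0.0164,"rx":0,"ry":-0.08,"rz":0},{"grip":0.01,"tx":0.0148,"ty":0,"tz":-0.0243,"rx":0,"ry":-0.12,"rz":0},{"grip":0.01,"tx":0.0205,"ty":0,"tz":-0.032,"rx":0,"ry":-0.16,"rz":0},{"grip":0.01,"tx":0.0264,"ty":0,"tz":-0.0395,"rx":0,"ry":-0.2,"rz":0},{"grip":0.01,"tx":0.0325,"ty":0,"tz":-0.0467,"rx":0,"ry":-0.24,"rz":0},{"grip":0.01,"tx":0.039,"ty":0,"tz":-0.0537,"rx":0,"ry":-0.28,"rz":0},{"grip":0.01,"tx":0.039,"ty":0,"tz":-0.0537,"rx":0,"ry":-0.28,"rz":0}]'
python3 -m pendant '[{"grip":0.01,"tx":0,"ty":0,"tz":0,"rx":0,"ry":0,"rz":0},{"grip":0.01,"tx":0,"ty":0,"tz":0,"rx":0,"ry":0,"rz":0},{"grip":0.01,"tx":0,"ty":0,"tz":0,"rx":0,"ry":0,"rz":0},{"grip":0.01,"tx":0,"ty":0,"tz":0,"rx":0,"ry":0,"rz":0}]'
python3 - <<'E'
from plant import robot,viewer
from h import *
import cv2
s=robot.sense(); print(s["contact_force"],s["moment"],s["opening"],s["dq"].round(3))
M=Ro.from_rotvec(s["tool_rot"]).as_matrix(); print("tilt",np.arccos(-M[2,2]))
p=viewer.read_camera("scene"); cv2.imwrite("pics/s9.png",p["pixels"])
for r in viewer.trace(p,"jar"): print(r["conf"],r["at"])
# predicted grip / head px at theta .36
q=(.530,-.0565,.264)
def W(P,th):
    a=np.array(P)-[.21,0,.05]; c,sn=np.cos(th),np.sin(th)
    x=a[0]*c+a[2]*sn+.21; z=-a[0]*sn+a[2]*c+.05; y=P[1]
    c,sn=np.cos(q[2]),np.sin(q[2]); return [q[0]+c*x-sn*y,q[1]+sn*x+c*y,z]
for th in(0,.3,.36): print(th,[proj(p,W(P,th))[0].round(0).tolist() for P in((-.035,-.03,.078),(.035,-.03,.078),(-.035,.03,.078),(.038,-.028,.066))])
im=cv2.resize(p["pixels"][110:260,230:430],None,fx=4,fy=4,interpolation=2); cv2.imwrite("pics/s9c.png",im)
E
```

```text
clock: 14.28
tool_pos: [0.5786, -0.0287, 0.2272]
tool_rot: [3.015, 0.4, -0.551]
contact_force: [-0.2, -7.0, -4.0]
opening: 0.0174
clock: 14.78
tool_pos: [0.5784, -0.0288, 0.227]
tool_rot: [3.016, 0.4, -0.549]
contact_force: [1.3, -8.5, -3.2]
opening: 0.0174
[ 1.33367695 -8.47434049 -3.16568298] [-0.78700317 -0.54339287  0.20183688] 0.017377693965361953 [ 0.002 -0.001 -0.001 -0.001  0.     0.001]
tilt 0.3604650315631451
0.8 [224.0, 277.7]
0.7 [370.7, 192.8]
0 [[291.0, 211.0], [320.0, 217.0], [297.0, 191.0], [322.0, 219.0]]
0.3 [[300.0, 195.0], [329.0, 206.0], [306.0, 174.0], [328.0, 208.0]]
0.36 [[303.0, 192.0], [331.0, 204.0], [309.0, 171.0], [331.0, 206.0]]
```

View pics/s9c.png

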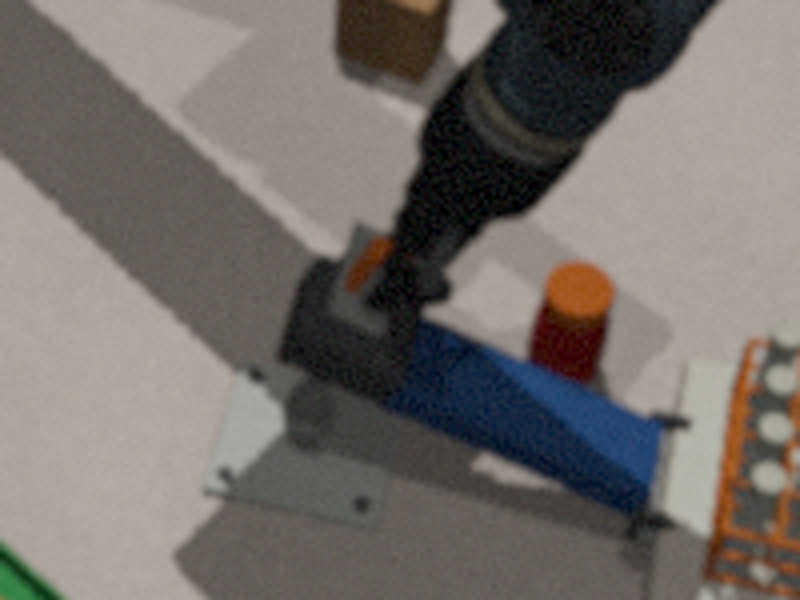

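View pics/s9.png

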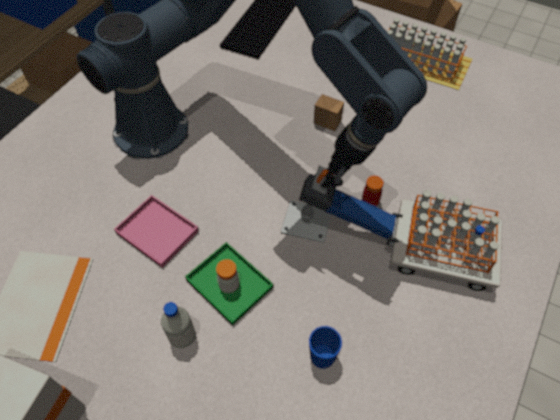

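The drawbar is well up (head's upper corner at crop (290,335), which fits about 0.35 rad), the ball is free, and the jar still stands in the tray at pixel (227,277). Nothing moved over the 0.5 s I waited, so I hand in.

```bash
python3 -c "
from plant import robot
print(robot.job_done()); s=robot.sense(); print(s['clock'],s['tool_pos'],s['contact_force'],s['opening'])"
```

```text
the job is handed in; nothing more can be done
None
the job is handed in; nothing more can be done
```

I put the jar upright in the middle of the green tray and let go of it. Then I pulled the latch out and lifted the drawbar off the ball. I handed in at about 14.8 s, still gripping the latch and holding it raised. The hand-in gives no verdict, so what follows is from my own last checks.

- **Latch:** it came out about 12 mm, by tool travel and by the spring force of about 7.3 N. It was still pulling at about 8.5 N at the end.
- **Drawbar:** the gripper was tilted 0.36 rad, and the head's corner in the picture fits an angle of roughly 0.3–0.36 rad (60 mm of rise is 0.29). The force showed the drawbar's weight hanging from the gripper. Over the 0.5 s I waited, the tool stayed within about 0.2 mm and the grip opening held at 17.4 mm.
- **Jar and bystanders:** the last picture shows the jar upright in the tray, and the bottle, carton, cup and red look-alike apparently where they were. I compared these by eye only.

Two things were less exact:
- **Camera agreement:** the two cameras disagreed by about 4–5 mm on positions, so I used a value between the two.
- **Grip position:** in the last picture the pads sit somewhat off the middle of the latch grip along its length.

I saw no slip. My first move command was refused for missing fields, and nothing moved.

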